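# Clamp a test tile in the sloping scribing stand

### The arm

A 6-joint arm with a two-finger parallel gripper is mounted at the origin on a cart in front of the work surface, level with it; the furniture and walls round the work are solid. World frame = base frame: x ahead of the robot, y to its left, z up, the work surface at z = 0. Lengths are in m, angles in rad, forces in N, time in s.
With the tool pointing down it reaches from about 0.3 to 0.825 m from the base axis. Payload 5.4 kg.
Tool frame: the origin (TCP) lies midway between the tips of the shut fingers; the grasp point (between the pads) lies 19 mm behind it; z points along the fingers, y is the line along which they close (so a half turn about z gives the same grasp; the last joint's range is limited). The gripper opens to 92 mm and grips with 3 to 60 N. Pads are 20 mm wide; open, the fingers measure 128 mm over their backs; the gripper's body (75 mm by 189 mm) begins 69 mm behind the grasp point.
Start: joints at [-1.415, 0.158, 1.597, -0, 1.386, -0.21], TCP at [0.206, -0.537, 0.18] pointing down, gripper open.
Joint ranges: [-2.91, 2.91], [-0.94, 2.29], [0.18, 2.7], [-1.29, 4.43], [0.17, 2.64], [-3, 3]. Speed limits (rad/s): [2.57, 2.57, 3.14, 3.14, 3.14, 3.14].

### API

Orientations are given as a unit quaternion [x, y, z, w].
In Python, from plant import robot, optics gives the robot as it stands.
- The arm moves only by the tool jog_arm, never from a script. Its arguments are lists of equal length, an entry for each row: "slide": the shift along the tool's x, y, z as a fraction of full scale, a list of three; "rot": the turn, a rotation vector about the tool's x, y, z as a fraction of full scale, a list of three; "hand": the opening, from -1 (shut) to 1 (fully open). In form: {"slide": [[tx, ty, tz], ...], "rot": [[wx, wy, wz], ...], "hand": [hand, ...]}. A call has exactly 10 rows; each row shifts and turns the commanded pose from where the row before left it, along the tool's axes as they then stand; what a row does not reach is not made up. Full scale, the value 1, is 25 cm for a shift and 180 degrees for a turn. A row lasts 1/10 s, in which the tool goes at most 50 mm and 8.59 degrees, less where a joint would pass 70% of its speed; a pose out of reach is approached as far as the arm can. A call with a number of a shift or a turn outside -1 to 1 is refused whole. A call with a gripper value outside its range is refused whole. The fingers move at their own pace and stop on an object; "newtons" is the grip in N (left out, the last holds). Time passes only in rows, so rows that do not move let the fingers close, or fill a call up. It gives the time, the measured TCP pose, the force, the opening and the grip force at its end, in the units of the state.
- robot.get_obs(): the state, without advancing time (a new reading comes with each control period).
- optics.camera(name): name is "scene" or "top"; returns a dict with "image" (420x560x3 uint8, red, green, blue), "K" (3x3 intrinsics, pixels), "k1" (the pictures are not rectified: a ray, as slopes to the right and down, at radius r is drawn at 1 + k1 r^2 times it, then the intrinsics apply), "world_from_camera" (4x4, takes a point from camera to world coordinates). Camera axes: x right, y down, z forward; pixel columns grow to the right and rows downward; lengths in m; the calibration is good to about 2 mm. A picture is of the moment at which its call begins. There is no depth.
- robot.job_done(): hands the job in; it is judged then, once.
The state is a dict: "time_s": time; "qpos": joint angles; "joint_vel": joint speeds; "joint_torque": joint torques, N m; "tcp_pos": TCP position; "ee_rot": TCP orientation; "force": force on the tool from outside, world axes, zero at the start; "moment": the same for the moment, N m; "opening": opening from 0.0 (shut) to 1.0 (fully open); "gripper_force": force on a finger pad.
Only numpy, scipy, OpenCV 4.12 (cv2) and the standard library are available. Lean on these libraries where they do the work, as an engineer would, in place of code of your own. Each camera call takes 0.05 s, during which the arm holds its last target. There are 200 camera calls.

### The job

Clamp the teal test tile in the sloping wooden stand so that its number can be scratched into it: draw the spring-loaded jaw back by its red handle and park the handle in the notch of its slot so that it stays open by itself, then lay the teal tile flat on the bed in the middle between fence and jaw, hanging-hole end up the slope. Then lift the handle out of the notch and ease the jaw down, without letting it snap, until the tile is held square against the fence. Leave the other two loose tiles (orange and green) where they lie.

Things in the scene. Friction and masses are not known exactly. Their poses are not given: they have to be found in the camera images.
- stand: Heavy sloping stand of brown wood, does not move; origin at the centre of its underside, x level, away from the robot and turned 0.35 to 0.9 rad to the left. 176 x 150 mm on the worktop, 125 mm high at the bed's upper edge. The bed, with a fence at its low end and a grey bolt housing on its upper half, rises 30 degrees from level along +x, so the tool must lean 30 degrees to stand square to it..
- bed (a point): Frame of the sloping bed, origin on its cork surface, on the centre line at the face of the fence, 37 mm above the worktop. x up the slope, y level to the left, z square out of the bed. In it (mm): bed x -16 to 176, y -68 to 68; aluminium fence at x below 0, 60 wide, 13 high, its lip overhanging to x = 3 from z = 10 up; bolt housing x 100 to 168, y -18 to 32, 29 high.
- jaw_face (a point): Middle of the face of the aluminium jaw that slides on the bed, at (54 mm + joint jaw, 0, 5 mm) in bed, axes as bed. The jaw is 44 mm wide, 15 mm high and 10 mm thick, with a 3 mm lip over the bed towards the fence from 10 mm up, like the fence's: tiles (8 mm thick) go in between the lips, then the jaw pushes them home under both.
- jaw (a joint): Travel in m of the jaw up the slope: 0 shut (54 mm from fence to jaw), 0.036 at its stop. A spring shuts it: 3 N at 0, 1.2 N more per 10 mm, 7.3 N at the stop. Parked in the notch it rests at 0.024 (78 mm from fence to jaw, 72 mm between the lips); closed on a tile's 62 mm length it rests at 0.008.
- handle (a joint): Lean of the red handle in rad: 0 upright (along z of bed), growing to the left (+y of bed), stop at 0.75. J-shaped slot: upright (play 0.09) while joint jaw is below 0.0295; between 0.03 and 0.036 it swings left past a lip. Let go at 0.75 it drops back to 0.024 into the notch, held by the lip. To free it draw up past 0.03 again, swing upright, let down.
- grip (a point): Centre of the handle's red grip (round, 16 mm thick, 31 mm long), 57 mm from the bolt's axis, about which the handle leans; that axis runs along x of bed at y = 0, 11 mm above the bed. Handle upright and jaw shut, the point is at (116, 0, 68) mm in bed; it moves along x with joint jaw. Axes: x up the slope, z out along the handle.
- teal_tile: Loose ceramic test tile with teal (blue-green) glaze, 62 x 40 mm, 8 mm thick, about 45 g. Origin at the centre of its underside, x along its length towards the white unglazed end with the hanging hole, z out of its glazed face. Lies flat on the worktop, hole end pointing away from the robot within 0.45 rad; it changes places with the other two.
- hole (a point): The hanging hole in the white end of the teal tile, 24 mm from the tile's centre along its x.
- orange_tile: Loose test tile of the same size with rust-orange glaze, a bystander; same axes.
- green_tile: Loose test tile of the same size with dark green glaze, a bystander; same axes.

How it is judged:
By the outcome, as a careful person would: the job done as asked, in the order asked, and still so for the second after the job is handed in, with the robot touching nothing.
It also fails if it takes over 67 s, if anything falls off the work surface, if the arm or the gripper's body presses on something with over 40 N, if the wrist force passes 120 N, or if a joint passes its speed limit or range.

## Working session

There is one attempt and no reset: what is moved stays moved. The work goes in short steps, Python scripts to look and compute and a tool call to move; the robot and the scene stay as the last step left them, time stands still between calls to the robot, and variables do not carry over. Pictures are saved under pics/ and viewed, at most 10 in all, crops included, and the job is handed in when it is done.

Besides the shell and the picture viewer there is one more tool, called after ">>>" in YAML: its name, and indented under it one key for each argument. jog_arm: Moves the arm, as the interface text tells. Shift numbers are shares of 25 cm and turn numbers shares of 180 degrees, none past 1 either way. Its arguments: {"type":"object","properties":{"slide":{"type":"array","items":{"type":"array","items":{"type":"number"}}},"rot":{"type":"array","items":{"type":"array","items":{"type":"number"}}},"hand":{"type":"array","items":{"type":"number"}},"newtons":{"type":"number"}},"required":["slide","rot","hand"]}

```bash
ls; mkdir -p pics
python3 - <<'E'
from plant import robot, optics
import cv2,pickle
o=robot.get_obs();print(o)
d={}
for n in("scene","top"):
    c=optics.camera(n);d[n]=c
    cv2.imwrite(f"pics/{n}0.png",c["image"][:,:,::-1]);print(n,c["K"],c["k1"],c["world_from_camera"])
pickle.dump(d,open("c0.pkl","wb"))
E
```

```text
pics
{'time_s': 0.0, 'qpos': array([-1.41507286e+00,  1.59060944e-01,  1.59817739e+00, -4.34857162e-06,
        1.38617050e+00, -2.10093065e-01]), 'joint_vel': array([-0.00064363,  0.00011253,  0.00102099,  0.00027359, -0.00047566,
       -0.00106307]), 'joint_torque': array([-5.46841420e-04, -3.85569477e+01, -3.22112203e+01,  7.02176057e-02,
        3.78897123e-02, -1.54397849e-04]), 'tcp_pos': array([ 0.20556234, -0.5362942 ,  0.17863974]), 'ee_rot': array([ 9.83318389e-01,  1.81890412e-01,  2.25470666e-05, -9.07814216e-04]), 'force': array([0.04303786, 0.41865113, 0.24414479]), 'moment': array([ 0.00948493, -0.0287506 , -0.01083173]), 'gripper_force': 0.0, 'opening': 1.0002752639606778}
scene [[401.3301466   0.        281.7366314]
 [  0.        401.3301466 211.31958  ]
 [  0.          0.          1.       ]] -0.03561114622634396 [[ 0.78548496 -0.3644973   0.50015507  0.08849142]
 [-0.61884063 -0.45338932  0.6414627  -0.7961562 ]
 [-0.00704645 -0.81337559 -0.58169623  0.61975557]
 [ 0.          0.          0.          1.        ]]
top [[465.1506458    0.         283.01599592]
 [  0.         465.1506458  209.22396401]
 [  0.           0.           1.        ]] -0.07485230559415647 [[-0.00345245 -0.99311192  0.1171187   0.41828273]
 [-0.99980068  0.00112493 -0.01993348 -0.21850114]
 [ 0.01966443 -0.11716417 -0.99291785  0.94273307]
 [ 0.          0.          0.          1.        ]]
```

View pics/scene0.png

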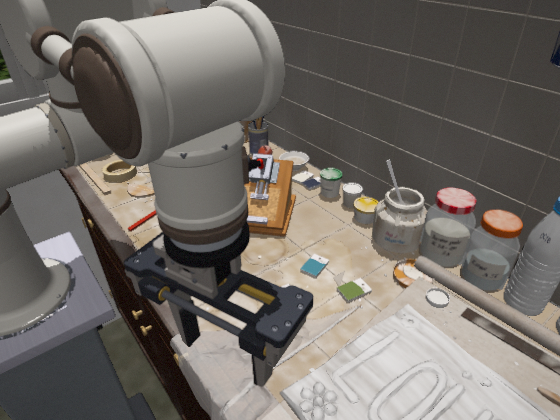

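View pics/top0.png

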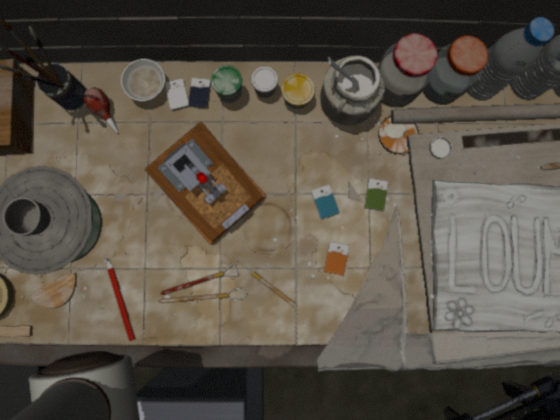

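The scene view shows the stand partly hidden by the arm (about 270,195) and the teal tile at (315,265). The top view shows the stand around (205,183), with the red grip at (202,177) and the fence at about (236,215). The tiles are teal at (326,203), green at (376,195) and orange at (336,260).

```bash
cat > h.py <<'E'
import numpy as np, cv2, pickle
from scipy.spatial.transform import Rotation as R
def ray(c,uv):
    p=cv2.undistortPoints(np.array([[uv]],float),c["K"],np.array([c["k1"],0,0,0,0.]))[0,0]
    T=c["world_from_camera"]; return T[:3,3],T[:3,:3]@np.array([p[0],p[1],1.])
def onz(c,uv,z):
    o,d=ray(c,uv); return o+d*(z-o[2])/d[2]
def tri(c1,u1,c2,u2):
    o,d=ray(c1,u1);p,e=ray(c2,u2)
    s=np.linalg.lstsq(np.c_[d,-e],p-o,rcond=None)[0]
    a,b=o+s[0]*d,p+s[1]*e; return (a+b)/2,np.linalg.norm(a-b)
def proj(c,X):
    X=np.atleast_2d(X); Ti=np.linalg.inv(c["world_from_camera"])
    return cv2.projectPoints(X@Ti[:3,:3].T+Ti[:3,3],np.zeros(3),np.zeros(3),c["K"],np.array([c["k1"],0,0,0,0.]))[0][:,0]
def bedT(x,y,yaw):  # stand origin -> bed frame 4x4 (bed origin at local x=bx)
    T=np.eye(4);T[:3,:3]=R.from_euler('z',yaw).as_matrix()@R.from_euler('y',-30,degrees=True).as_matrix();T[:3,3]=[x,y,.037];return T
E
python3 - <<'E'
from h import *
d=pickle.load(open("c0.pkl","rb"));t=d["top"];im=t["image"]
hsv=cv2.cvtColor(im,cv2.COLOR_RGB2HSV)
def comp(lo,hi,roi):
    m=cv2.inRange(hsv,lo,hi);k=np.zeros_like(m);x0,y0,x1,y1=roi;k[y0:y1,x0:x1]=m[y0:y1,x0:x1]
    pts=cv2.findNonZero(k);return pts
p=comp((85,80,40),(110,255,255),(300,170,350,230));print("teal",len(p),cv2.minAreaRect(p))
a=cv2.resize(im[118:248,140:270],None,fx=4.5,fy=4.5,interpolation=cv2.INTER_CUBIC)
b=cv2.resize(im[180:225,305:350],None,fx=4.5,fy=4.5,interpolation=cv2.INTER_CUBIC)
o=np.zeros((585,790,3),np.uint8);o[:a.shape[0],:a.shape[1]]=a;o[:b.shape[0],588:588+b.shape[1]]=b[:,:202]
cs=d["scene"]["image"][135:240,235:305];q=cv2.resize(cs,None,fx=2.8,fy=2.8,interpolation=cv2.INTER_CUBIC);o[210:210+q.shape[0],590:590+q.shape[1]]=q
o=np.clip(o.astype(float)*1.5,0,255).astype(np.uint8)
cv2.imwrite("pics/crop.png",o[:,:,::-1])
E
```

```text
teal 357 ((326.4000244140625, 205.70001220703125), (19.922346115112305, 18.024980545043945), 71.56504821777344)
```

View pics/crop.png

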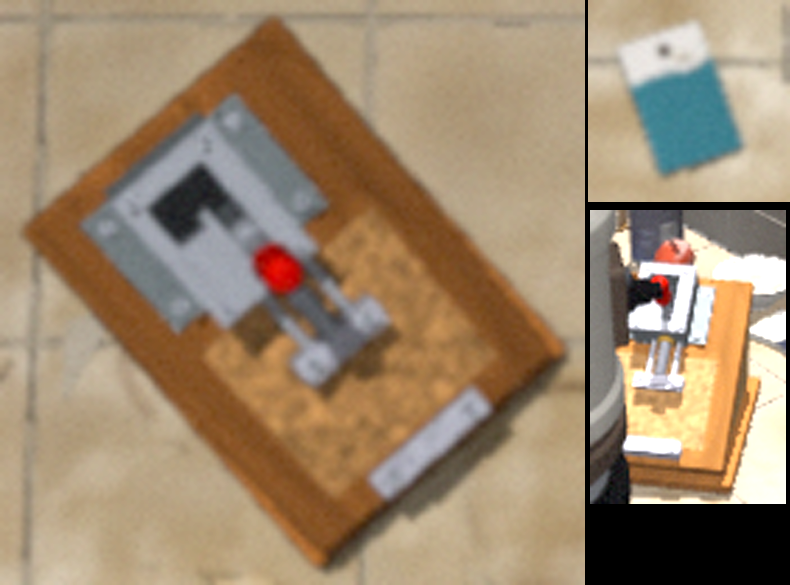

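The crop gives these pixel positions (crop coordinates):
- **Bed corners:** (274,18), (25,230), (320,567), (563,353).
- **Fence lip:** from (370,478) to (476,388).
- **Jaw lip:** from (310,388) to (388,325).
- **Red grip:** (278,268).
- **Teal tile corners:** (618,45), (695,22), (743,148), (665,175), with the white end pointing away from the robot.

```bash
cat > fit.py <<'E'
from h import *
from scipy.optimize import least_squares
d=pickle.load(open("c0.pkl","rb"));t=d["top"]
B=np.array([[176,-68,0],[176,68,0],[3,30,13],[3,-30,13],[51,22,15],[51,-22,15],[116,0,74],[168,32,0],[-16,68,0],[-16,-68,0]])/1e3
P=np.array([[274,18],[25,230],[370,478],[476,388],[310,388],[388,325],[278,268],[0,0],[320,567],[563,353]])
P=(P+.5)/4.5-.5+[140,118]
use=[0,1,2,3,4,5,6,8,9]
def f(v):
    T=bedT(*v); return (proj(t,B[use]@T[:3,:3].T+T[:3,3])-P[use]).ravel()
r=least_squares(f,[.4,-.1,.7],loss='soft_l1');print(r.x,f(r.x).reshape(-1,2).round(2))
Q=np.array([[618,45],[695,22],[743,148],[665,175]]);Q=(Q+.5-[588,0])/4.5-.5+[305,180]
W=np.array([onz(t,q,.008) for q in Q]);print(W.round(4),W.mean(0))
print("len",np.linalg.norm(W[0]-W[3]),np.linalg.norm(W[1]-W[2]),"w",np.linalg.norm(W[0]-W[1]))
a=W[0]+W[1]-W[2]-W[3];print("yaw",np.arctan2(a[1],a[0]))
print("proj", onz(t,(336,260),.008),onz(t,(376,195),.008))
# scene check
T=bedT(*r.x);g=proj(d["scene"],(T@[.116,0,.068,1])[:3]);print("scene grip",g, "teal",proj(d["scene"],W.mean(0)),T.round(4))
E
python3 fit.py
```

```text
[ 0.51731766 -0.1375427   0.72325642] [[ 1.04 -0.9 ]
 [-1.41  0.83]
 [-0.5   0.47]
 [-0.55 -0.03]
 [ 0.42  0.36]
 [ 0.82 -0.98]
 [ 0.38  0.67]
 [ 0.44 -1.82]
 [-1.49  0.24]]
[[ 0.5687 -0.295   0.008 ]
 [ 0.5793 -0.3301  0.008 ]
 [ 0.5217 -0.351   0.008 ]
 [ 0.5095 -0.3155  0.008 ]] [ 0.54481344 -0.32291299  0.008     ]
len 0.06262445684189599 0.06122560977335618 w 0.036697501604522294
yaw 0.34079774720259826
proj [ 0.42583994 -0.34323468  0.008     ] [ 0.55762163 -0.42761682  0.008     ]
scene grip [[258.55723694 163.70628035]] teal [[313.30582188 264.03626323]] [[ 0.6492 -0.6618 -0.3748  0.5173]
 [ 0.5732  0.7497 -0.3309 -0.1375]
 [ 0.5     0.      0.866   0.037 ]
 [ 0.      0.      0.      1.    ]]
```

```bash
cat >> h.py <<'E'
BED=bedT(.5173,-.1375,.7233)
def bedpose(p,along):  # TCP at bed point p (mm); fingers close along bed 'x' or 'y', tool square to bed
    x,y,z=BED[:3,:3].T
    tx=y if along=='x' else x
    return np.c_[tx,np.cross(-z,tx),-z], (BED@np.r_[np.array(p)/1e3,1])[:3]
def flat(p,yaw):
    c,s=np.cos(yaw),np.sin(yaw); return np.array([[c,s,0],[s,-c,0],[0,0,-1.]]),np.array(p)
def delta(o,pose):  # turn first (tool axes now), then slide (tool axes after)
    M,p=pose; C=R.from_quat(o["ee_rot"]).as_matrix()
    r=R.from_matrix(C.T@M).as_rotvec()/np.pi; s=M.T@(p-o["tcp_pos"])/.25
    print("rot",r.round(4),"rows>=",np.linalg.norm(r)/.0477,"slide",s.round(4),"rows>=",np.linalg.norm(s)/.2)
def inbed(o):
    Ti=np.linalg.inv(BED);print("t",o["time_s"],"tcp in bed mm",((Ti@np.r_[o["tcp_pos"],1])[:3]*1e3).round(1),"F bed",(BED[:3,:3].T@o["force"]).round(1),"open mm",round(o["opening"]*92,1),"gf",round(o["gripper_force"],1))
E
python3 - <<'E'
from h import *
from plant import robot
o=robot.get_obs();inbed(o)
delta(o,bedpose([116,0,133],'x'))
E
```

```text
t 0.1 tcp in bed mm [-360.1  -92.6  371.6] F bed [ 0.2  0.1 -0. ] open mm 91.9 gf 0.0
rot [-0.1114  0.1596 -0.5979] rows>= 13.18247548337802 slide [0.3706 1.9046 0.9543] rows>= 10.8115076954182
```

>>> jog_arm:
  slide:
    - [0,0,0]
    - [0,0,0]
    - [0,0,0]
    - [0,0,0]
    - [0,0,0]
    - [0,0,0]
    - [0,0,0]
    - [0,0,0]
    - [0,0,0]
    - [0,0,0]
  rot:
    - [-0.008,0.0114,-0.0427]
    - [-0.008,0.0114,-0.0427]
    - [-0.008,0.0114,-0.0427]
    - [-0.008,0.0114,-0.0427]
    - [-0.008,0.0114,-0.0427]
    - [-0.008,0.0114,-0.0427]
    - [-0.008,0.0114,-0.0427]
    - [-0.008,0.0114,-0.0427]
    - [-0.008,0.0114,-0.0427]
    - [-0.008,0.0114,-0.0427]
  hand: [1,1,1,1,1,1,1,1,1,1]

```text
time_s: 1.1
tcp_pos: [0.2054, -0.5366, 0.1792]
ee_rot: [0.634, 0.746, 0.184, 0.084]
force: [-0.2, 0.5, 0.2]
opening: 0.999
gripper_force: 0.0
```

>>> jog_arm:
  slide:
    - [0,0,0]
    - [0,0,0]
    - [0,0,0]
    - [0,0,0]
    - [0.0232,0.119,0.0596]
    - [0.0232,0.119,0.0596]
    - [0.0232,0.119,0.0596]
    - [0.0232,0.119,0.0596]
    - [0.0232,0.119,0.0596]
    - [0.0232,0.119,0.0596]
  rot:
    - [-0.008,0.0114,-0.0427]
    - [-0.008,0.0114,-0.0427]
    - [-0.008,0.0114,-0.0427]
    - [-0.008,0.0114,-0.0427]
    - [0,0,0]
    - [0,0,0]
    - [0,0,0]
    - [0,0,0]
    - [0,0,0]
    - [0,0,0]
  hand: [1,1,1,1,1,1,1,1,1,1]

```text
time_s: 2.1
tcp_pos: [0.3327, -0.3776, 0.191]
ee_rot: [0.397, 0.88, 0.236, 0.107]
force: [0.6, -0.5, 1.2]
opening: 1.001
gripper_force: 0.0
```

Run:
```python
from h import *
from plant import robot
o=robot.get_obs();inbed(o);print(o["qpos"].round(2),o["tcp_pos"])
delta(o,bedpose([116,0,133],'x'))
```

```text
t 2.1 tcp in bed mm [-180.4  -57.8  282. ] F bed [ 0.7 -0.8  1. ] open mm 92.1 gf 0.0
[-1.42  0.08  1.75  0.44  1.6  -2.19] [ 0.33271453 -0.37755084  0.19097828]
rot [0.0001 0.0006 0.0001] rows>= 0.013749445418952639 slide [0.2311 1.1857 0.5959] rows>= 6.735185269055692
```

>>> jog_arm:
  slide:
    - [0.0231,0.1186,0.0596]
    - [0.0231,0.1186,0.0596]
    - [0.0231,0.1186,0.0596]
    - [0.0231,0.1186,0.0596]
    - [0.0231,0.1186,0.0596]
    - [0.0231,0.1186,0.0596]
    - [0.0231,0.1186,0.0596]
    - [0.0231,0.1186,0.0596]
    - [0.0231,0.1186,0.0596]
    - [0.0231,0.1186,0.0596]
  rot:
    - [0,0,0]
    - [0,0,0]
    - [0,0,0]
    - [0,0,0]
    - [0,0,0]
    - [0,0,0]
    - [0,0,0]
    - [0,0,0]
    - [0,0,0]
    - [0,0,0]
  hand: [1,1,1,1,1,1,1,1,1,1]

```text
time_s: 3.1
tcp_pos: [0.5427, -0.1151, 0.2101]
ee_rot: [0.397, 0.88, 0.235, 0.107]
force: [-1.1, -0.1, 0.2]
opening: 1.0
gripper_force: 0.0
```

Run:
```python
from h import *
from plant import robot,optics
o=robot.get_obs();inbed(o);print(o["qpos"].round(2),o["tcp_pos"])
delta(o,bedpose([116,0,53],'x'))
c=optics.camera("scene");t=optics.camera("top");pickle.dump({"scene":c,"top":t},open("c1.pkl","wb"))
print(proj(t,(BED@[.116,0,.068,1])[:3]),proj(c,(BED@[.116,0,.068,1])[:3]))
a=cv2.resize(c["image"][110:240,190:330],None,fx=4,fy=4,interpolation=cv2.INTER_CUBIC)
b=cv2.resize(t["image"][118:248,140:270],None,fx=1.8,fy=1.8)
m=np.zeros((520,800,3),np.uint8);m[:520,:560]=a;m[:234,562:796]=b
cv2.imwrite("pics/c1.png",m[:,:,::-1])
```

```text
t 3.1 tcp in bed mm [ 1.159e+02 -1.000e-01  1.330e+02] F bed [-0.6  0.6  0.6] open mm 92.0 gf 0.0
[-0.78 -0.11  1.9   0.54  1.34 -1.62] [ 0.54272935 -0.11513532  0.21009522]
rot [-0.      0.0007  0.0002] rows>= 0.014350101367202083 slide [3.000e-04 5.000e-04 3.199e-01] rows>= 1.5994513656691567
[[201.07580036 177.11562553]] [[258.53969516 163.70172227]]
```

View pics/c1.png

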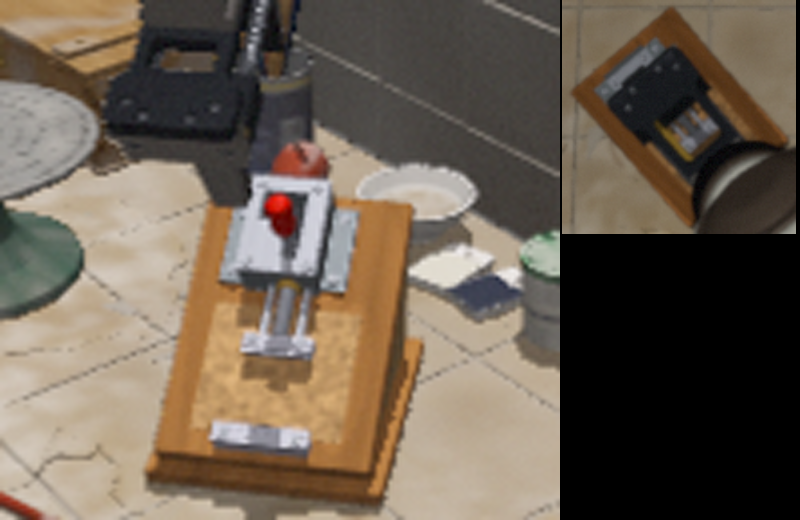

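The scene view shows the stand unobstructed, with the fence at crop (260,437), the jaw at (278,345) and the red grip from (278,207) to (287,232). The gripper is up-left of it. I'll check its projection and refine the bed pose from both views.

```bash
cat > fit2.py <<'E'
from fit import *
s=pickle.load(open("c1.pkl","rb"))["scene"]
PS=np.array([[412,207],[210,205],[216,440],[305,448],[243,343],[312,350],[278,205],[370,473],[158,455]],float)
BS=np.array([[176,-68,0],[176,68,0],[3,30,10],[3,-30,10],[51,22,15],[51,-22,15],[116,0,80],[-16,-68,0],[-16,68,0]])/1e3
PS=(PS+.5)/4-.5+[190,110]
def g(v):
    T=bedT(*v); return np.r_[f(v),(proj(s,BS@T[:3,:3].T+T[:3,3])-PS).ravel()]
r=least_squares(g,[.517,-.1375,.7],loss='soft_l1');print(r.x,g(r.x).reshape(-1,2).round(1).tolist())
for dx in(0,46,-46):
    for z in (133,200):print(dx,z,((proj(s,(BED@[.116+dx/1e3,0,z/1e3,1])[:3])-[190,110])*4).round())
E
python3 fit2.py | tail -8
```

```text
[ 0.      0.      0.      1.    ]]
[ 0.51806601 -0.138612    0.72378064] [[1.6, -1.3], [-0.8, 0.5], [0.1, 0.1], [-0.0, -0.4], [1.0, -0.0], [1.4, -1.4], [1.0, 0.2], [1.0, -2.2], [-1.0, -0.2], [0.0, -1.5], [-0.5, -5.1], [-1.3, -4.4], [0.7, -3.9], [-1.5, 1.6], [-1.2, 1.5], [-0.8, 0.2], [-0.8, 0.4], [-2.6, -1.0]]
0 133 [[257. 154.]]
0 200 [[237.  83.]]
46 133 [[272.  87.]]
46 200 [[253.  13.]]
-46 133 [[242. 224.]]
-46 200 [[220. 157.]]
```

>>> jog_arm:
  slide:
    - [0,0,0.08]
    - [0,0,0.08]
    - [0,0,0.08]
    - [0,0,0.08]
    - [0,0,0]
    - [0,0,0]
    - [0,0,0]
    - [0,0,0]
    - [0,0,0]
    - [0,0,0]
  rot:
    - [0,0,0]
    - [0,0,0]
    - [0,0,0]
    - [0,0,0]
    - [0,0,0]
    - [0,0,0]
    - [0,0,0]
    - [0,0,0]
    - [0,0,0]
    - [0,0,0]
  hand: [1,1,1,1,1,-1,-1,-1,-1,-1]
  newtons: 12

```text
time_s: 4.2
tcp_pos: [0.5725, -0.0905, 0.1416]
ee_rot: [0.397, 0.881, 0.235, 0.108]
force: [0.0, 0.5, -0.0]
opening: 0.587
gripper_force: 0.0
```

>>> jog_arm:
  slide:
    - [0,0,0]
    - [0,0,0]
    - [0,0,0]
    - [0,0,0]
    - [0,0,0]
    - [0,0,0]
    - [0,0,0]
    - [0,0,0]
    - [0,0,0]
    - [0,0,0]
  rot:
    - [0,0,0]
    - [0,0,0]
    - [0,0,0]
    - [0,0,0]
    - [0,0,0]
    - [0,0,0]
    - [0,0,0]
    - [0,0,0]
    - [0,0,0]
    - [0,0,0]
  hand: [-1,-1,-1,-1,-1,-1,-1,-1,-1,-1]

```text
time_s: 5.2
tcp_pos: [0.5724, -0.0902, 0.1412]
ee_rot: [0.397, 0.881, 0.235, 0.108]
force: [-0.5, -0.1, -0.3]
opening: 0.005
gripper_force: 0.0
```

```bash
cat > st.py <<'E'
from h import *
from plant import robot
inbed(robot.get_obs())
E
python3 st.py
```

```text
t 5.2 tcp in bed mm [115.   -1.   53.9] F bed [-0.5  0.3 -0. ] open mm 0.4 gf 0.0
```

Run:
```python
from h import *
from plant import robot,optics
c=optics.camera("scene");t=optics.camera("top")
a=cv2.resize(c["image"][100:220,190:330],None,fx=4,fy=4,interpolation=cv2.INTER_CUBIC)
b=cv2.resize(t["image"][118:248,140:270],None,fx=1.8,fy=1.8)
m=np.zeros((480,800,3),np.uint8);m[:480,:560]=a;m[:234,562:796]=b
cv2.imwrite("pics/c2.png",m[:,:,::-1])
o=robot.get_obs();print((proj(c,o["tcp_pos"])-[190,100])*4)
```

```text
[[278.94524475 268.61023229]]
```

View pics/c2.png

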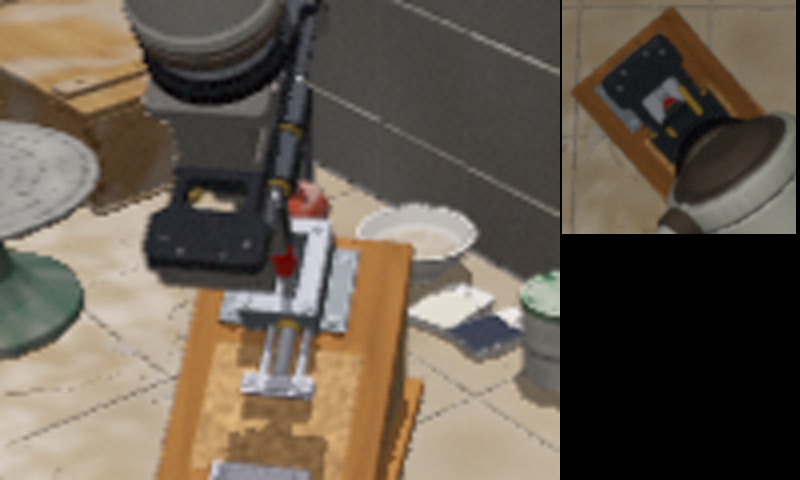

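Run:
```python
from h import *
from plant import robot,optics
t0=pickle.load(open("c0.pkl","rb"))["top"];s0=pickle.load(open("c1.pkl","rb"))["scene"]
c=optics.camera("scene");t=optics.camera("top")
def red(im,roi):
    x0,y0,x1,y1=roi;h=cv2.cvtColor(im,cv2.COLOR_RGB2HSV)
    m=(cv2.inRange(h,(0,190,90),(6,255,255))|cv2.inRange(h,(174,190,90),(180,255,255)));k=np.zeros_like(m);k[y0:y1,x0:x1]=m[y0:y1,x0:x1]
    p=cv2.findNonZero(k)[:,0];return p.mean(0),p.min(0),p.max(0)
print(a:=red(t0["image"],(190,165,215,190)),b:=red(s0["image"],(250,155,268,175)))
w,e=tri(t0,a[0],s0,b[0]);print(w,e,(np.linalg.inv(BED)@np.r_[w,1])*1e3)
A=cv2.resize(c["image"][135:185,235:285],(500,500),interpolation=cv2.INTER_CUBIC)
B=cv2.resize(t["image"][155:195,185:215],(300,400),interpolation=cv2.INTER_CUBIC)
m=np.zeros((500,800,3),np.uint8);m[:,:500]=A;m[:400,500:]=B
cv2.imwrite("pics/c3.png",m[:,:,::-1])
o=robot.get_obs();print((proj(c,o["tcp_pos"])-[235,135])*10,(proj(t,o["tcp_pos"])-[185,155])*10+[500,0])
```

```text
(array([201.6056338 , 177.53521127]), array([197, 173], dtype=int32), array([206, 182], dtype=int32)) (array([259.63043478, 162.80434783]), array([256, 159], dtype=int32), array([262, 168], dtype=int32))
[ 0.56707571 -0.09571532  0.15706453] 0.002997105629607376 [ 116.29693103   -1.62178376   71.49451761 1000.        ]
[[247.3483177  321.68401851]] [[653.86903019 205.04593042]]
```

View pics/c3.png

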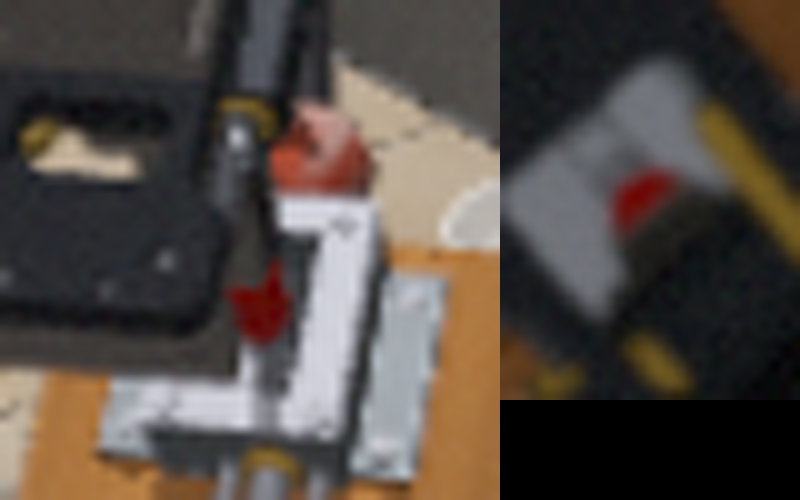

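Run:
```python
from h import *
d=pickle.load(open("c0.pkl","rb"))["scene"]
p=np.array([.2056,-.5363,.1786]);M=R.from_quat([.9833,.1819,0,-.0009]).as_matrix()
for y in(-.064,-.046,.046,.064):
    for z in (0,-.019,-.088):print(y,z,proj(d,p+M@[0,y,z]).round(0))
A=cv2.resize(d["image"][240:415,120:320],None,fx=2,fy=2)
B=pickle.load(open("c1.pkl","rb"))["scene"]["image"][100:170,200:290]
m=np.zeros((420,780,3),np.uint8);m[:350,:400]=A;m[:294,402:780]=cv2.resize(B,None,fx=4.2,fy=4.2)
cv2.imwrite("pics/c4.png",np.clip(m*1.6,0,255)[:,:,::-1])
```

```text
-0.064 0 [[187. 352.]]
-0.064 -0.019 [[185. 343.]]
-0.064 -0.088 [[176. 306.]]
-0.046 0 [[198. 358.]]
-0.046 -0.019 [[196. 349.]]
-0.046 -0.088 [[188. 312.]]
0.046 0 [[259. 394.]]
0.046 -0.019 [[259. 385.]]
0.046 -0.088 [[256. 348.]]
0.064 0 [[272. 401.]]
0.064 -0.019 [[272. 392.]]
0.064 -0.088 [[271. 355.]][ WARN:0@0.612] global loadsave.cpp:1063 imwrite_ Unsupported depth image for selected encoder is fallbacked to CV_8U.
```

View pics/c4.png

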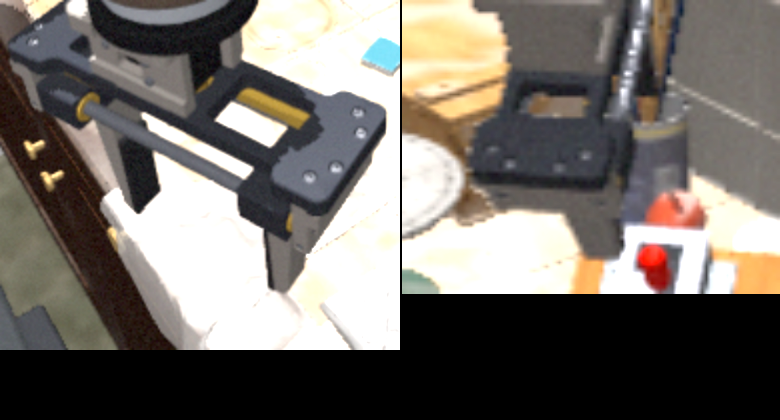

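Everything drawn confirms that the fingertips end about 20 mm short of the reported TCP: in the start view the tips are at (190,346) and (262,385), while the projected TCP tips are at (198,358) and (259,394). The fingers closed just above the grip, so I'll reopen, go 22 mm deeper and close again.

>>> jog_arm:
  slide:
    - [0,0,0]
    - [0,0,0]
    - [0,0,0]
    - [0,0,0]
    - [0,0,0]
    - [0,0,0]
    - [0,0.004,0.029]
    - [0,0,0.029]
    - [0,0,0.03]
    - [0,0,0]
  rot:
    - [0,0,0]
    - [0,0,0]
    - [0,0,0]
    - [0,0,0]
    - [0,0,0]
    - [0,0,0]
    - [0,0,0]
    - [0,0,0]
    - [0,0,0]
    - [0,0,0]
  hand: [0,0,0,0,0,0,0,0,0,0]

```text
time_s: 6.4
tcp_pos: [0.5807, -0.0813, 0.121]
ee_rot: [0.397, 0.881, 0.236, 0.106]
force: [0.3, 0.2, 0.6]
opening: 0.498
gripper_force: 0.0
```

>>> jog_arm:
  slide:
    - [0,0,0]
    - [0,0,0]
    - [0,0,0]
    - [0,0,0]
    - [0,0,0]
    - [0,0,0]
    - [0,0,0]
    - [0,0,0]
    - [0,0,0]
    - [0,0,0]
  rot:
    - [0,0,0]
    - [0,0,0]
    - [0,0,0]
    - [0,0,0]
    - [0,0,0]
    - [0,0,0]
    - [0,0,0]
    - [0,0,0]
    - [0,0,0]
    - [0,0,0]
  hand: [-1,-1,-1,-1,-1,-1,-1,-1,-1,-1]

```text
time_s: 7.4
tcp_pos: [0.5816, -0.0825, 0.1229]
ee_rot: [0.397, 0.88, 0.235, 0.108]
force: [0.5, -0.1, 1.9]
opening: 0.171
gripper_force: 12.0
```

```bash
python3 st.py
```

```text
t 7.4 tcp in bed mm [116.2  -1.3  32.1] F bed [ 1.2 -0.4  1.5] open mm 15.7 gf 12.0
```

>>> jog_arm:
  slide:
    - [0,0.0168,0]
    - [0,0.0168,0]
    - [0,0.0168,0]
    - [0,0.0168,0]
    - [0,0.0168,0]
    - [0,0.0168,0]
    - [0,0.0168,0]
    - [0,0.0168,0]
    - [0,0,0]
    - [0,0,0]
  rot:
    - [0,0,0]
    - [0,0,0]
    - [0,0,0]
    - [0,0,0]
    - [0,0,0]
    - [0,0,0]
    - [0,0,0]
    - [0,0,0]
    - [0,0,0]
    - [0,0,0]
  hand: [-1,-1,-1,-1,-1,-1,-1,-1,-1,-1]
  newtons: 20

```text
time_s: 8.4
tcp_pos: [0.6018, -0.0645, 0.1383]
ee_rot: [0.397, 0.881, 0.233, 0.107]
force: [-6.6, -6.7, 2.1]
opening: 0.165
gripper_force: 20.0
```

```bash
python3 st.py
```

```text
t 8.4 tcp in bed mm [147.3  -1.2  31.9] F bed [-7.1 -0.6  6.5] open mm 15.1 gf 20.0
```

>>> jog_arm:
  slide:
    - [0,0.006,0]
    - [0,0,0]
    - [0.0228,0,0.0011]
    - [0.0225,0,0.0034]
    - [0.0221,0,0.0056]
    - [0.0214,0,0.0078]
    - [0.0204,0,0.0099]
    - [0.0196,0,0.0119]
    - [0.018,0,0.0138]
    - [0.009,0,0.0078]
  rot:
    - [0,0,0]
    - [0,0,0]
    - [0,0,0]
    - [0,0,0]
    - [0,0,0]
    - [0,0,0]
    - [0,0,0]
    - [0,0,0]
    - [0,0,0]
    - [0,0,0]
  hand: [-1,-1,-1,-1,-1,-1,-1,-1,-1,-1]

```text
time_s: 9.4
tcp_pos: [0.5821, -0.0287, 0.1251]
ee_rot: [0.397, 0.881, 0.234, 0.106]
force: [-8.7, -4.8, 1.5]
opening: 0.166
gripper_force: 20.0
```

Run:
```python
from h import *
from plant import robot,optics
inbed(robot.get_obs())
c=optics.camera("scene")
p=(BED@[.147,.039,.053,1])[:3];print((proj(c,p)-[220,120])*6)
cv2.imwrite("pics/c5.png",cv2.resize(c["image"][120:220,220:320],(600,600),interpolation=cv2.INTER_CUBIC)[:,:,::-1])
```

```text
t 9.4 tcp in bed mm [148.5  38.6  16. ] F bed [-7.6  2.1  6.1] open mm 15.3 gf 20.0
[[157.66870268 209.50186728]]
```

View pics/c5.png

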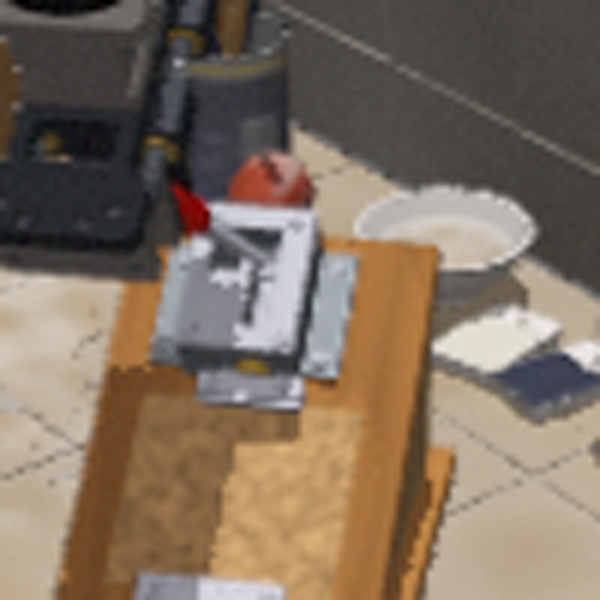

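The handle leans left at about (190,208) and the jaw is fully up at (250,385). Now I'll ease it down into the notch.

>>> jog_arm:
  slide:
    - [0.005,0,0.004]
    - [0,-0.01,0]
    - [0,-0.01,0]
    - [0,-0.01,0]
    - [0,-0.008,0]
    - [0,0,0]
    - [0,0,0]
    - [0,0,0]
    - [0,0,0]
    - [0,0,0]
  rot:
    - [0,0,0]
    - [0,0,0]
    - [0,0,0]
    - [0,0,0]
    - [0,0,0]
    - [0,0,0]
    - [0,0,0]
    - [0,0,0]
    - [0,0,0]
    - [0,0,0]
  hand: [-1,-1,-1,-1,-1,-1,-1,-1,-1,-1]

```text
time_s: 10.45
tcp_pos: [0.5772, -0.0318, 0.1209]
ee_rot: [0.397, 0.881, 0.235, 0.107]
force: [-1.5, 2.2, 1.2]
opening: 0.167
gripper_force: 20.0
```

```bash
python3 st.py
```

```text
t 10.45 tcp in bed mm [141.4  39.6  15.3] F bed [0.9 2.7 0.9] open mm 15.4 gf 20.0
```

>>> jog_arm:
  slide:
    - [0,0,0]
    - [0,0,0]
    - [0,0,0]
    - [0,0,0]
    - [0,0,-0.06]
    - [0,0,-0.08]
    - [0,0,-0.1]
    - [0,0,-0.1]
    - [0,0,-0.1]
    - [0,0,-0.1]
  rot:
    - [0,0,0]
    - [0,0,0]
    - [0,0,0]
    - [0,0,0]
    - [0,0,0]
    - [0,0,0]
    - [0,0,0]
    - [0,0,0]
    - [0,0,0]
    - [0,0,0]
  hand: [0.3,0.3,0.3,0.3,0.3,0.5,0.5,0.5,0.5,0.5]

```text
time_s: 11.45
tcp_pos: [0.5263, -0.077, 0.239]
ee_rot: [0.397, 0.881, 0.235, 0.108]
force: [0.3, 0.2, -0.6]
opening: 0.75
gripper_force: 0.0
```

Run:
```python
from h import *
from plant import robot,optics
o=robot.get_obs();inbed(o);print(o["tcp_pos"],o["qpos"].round(2))
c=optics.camera("scene")
delta(o,flat([.5448,-.3229,.06],.341))
im=c["image"];hsv=cv2.cvtColor(im,cv2.COLOR_RGB2HSV)
# teal tile check in the scene view
m=cv2.inRange(hsv,(85,90,60),(110,255,255));m[:240]=0;m[290:]=0;m[:,:295]=0;m[:,340:]=0
n=cv2.inRange(hsv,(0,0,190),(180,60,255))
p=cv2.findNonZero(m);print(len(p),cv2.boxPoints(cv2.minAreaRect(p)))
T=flat([.5448,-.3229,.008],.341);print(proj(c,[T[1]+T[0]@[a,b,0] for a in(-.031,.013) for b in(-.02,.02)]))
cv2.imwrite("pics/c6.png",cv2.resize(np.hstack([im[120:220,220:320],im[225:325,270:370]]),(800,400),interpolation=cv2.INTER_CUBIC)[:,:,::-1])
```

```text
t 11.45 tcp in bed mm [141.5  39.4 151.6] F bed [ 0.  -0.  -0.7] open mm 69.0 gf 0.0
[ 0.52629443 -0.0770399   0.23903141] [-0.74 -0.22  1.95  0.53  1.38 -1.55]
rot [ 0.1107 -0.1615  0.6054] rows>= 13.338943820312343 slide [-0.2591  0.9516  0.7161] rows>= 6.093993500366645
217 [[301.00003 268.00003]
 [307.20004 255.60002]
 [324.00003 264.00003]
 [317.80002 276.40002]]
[[298.42230349 269.02638793]
 [314.57120659 275.8912334 ]
 [308.2644972  257.4605993 ]
 [324.05639205 263.86785518]]
```

View pics/c6.png

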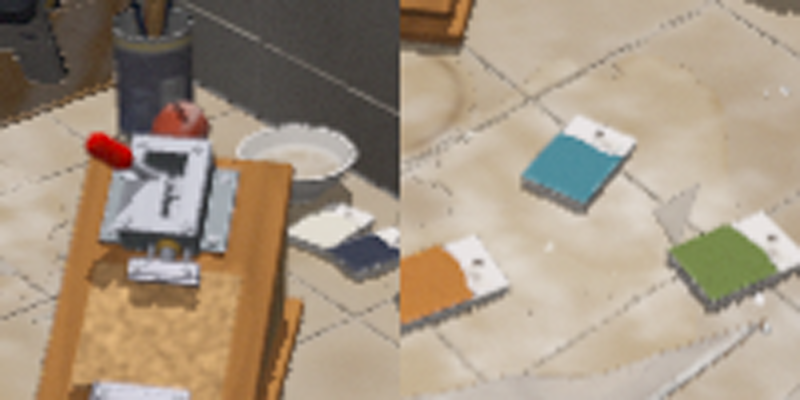

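The handle is parked in the notch: the grip leans left at crop (108,150) and the jaw is open at (163,270). The teal tile sits at (580,160) in the same crop and has not moved.

>>> jog_arm:
  slide:
    - [0,0,0]
    - [0,0,0]
    - [0,0,0]
    - [0,0,0]
    - [0,0,0]
    - [0,0,0]
    - [0,0,0]
    - [0,0,0]
    - [0,0,0]
    - [0,0,0]
  rot:
    - [0.0079,-0.0115,0.0432]
    - [0.0079,-0.0115,0.0432]
    - [0.0079,-0.0115,0.0432]
    - [0.0079,-0.0115,0.0432]
    - [0.0079,-0.0115,0.0432]
    - [0.0079,-0.0115,0.0432]
    - [0.0079,-0.0115,0.0432]
    - [0.0079,-0.0115,0.0432]
    - [0.0079,-0.0115,0.0432]
    - [0.0079,-0.0115,0.0432]
  hand: [0.5,0.5,0.5,0.5,0.5,0.5,0.5,0.5,0.5,0.5]

```text
time_s: 12.5
tcp_pos: [0.5269, -0.0761, 0.2376]
ee_rot: [0.901, 0.426, 0.078, 0.035]
force: [-0.1, -0.0, 0.3]
opening: 0.749
gripper_force: 0.0
```

>>> jog_arm:
  slide:
    - [0,0,0]
    - [0,0,0]
    - [0,0,0]
    - [0,0,0]
    - [-0.026,0.095,0]
    - [-0.026,0.14,0]
    - [-0.026,0.14,0.02]
    - [-0.06,0.14,0.06]
    - [-0.06,0.14,0.1]
    - [-0.06,0.14,0.14]
  rot:
    - [0.0079,-0.0115,0.0432]
    - [0.0079,-0.0115,0.0432]
    - [0.0079,-0.0115,0.0432]
    - [0.0079,-0.0115,0.0432]
    - [0,0,0]
    - [0,0,0]
    - [0,0,0]
    - [0,0,0]
    - [0,0,0]
    - [0,0,0]
  hand: [0.5,0.5,0.5,0.5,0.5,0.5,0.5,0.5,0.5,0.5]

```text
time_s: 13.5
tcp_pos: [0.5341, -0.2863, 0.1591]
ee_rot: [0.985, 0.171, 0.002, 0.001]
force: [0.9, 0.0, -0.1]
opening: 0.753
gripper_force: 0.0
```

Run:
```python
from h import *
from plant import robot
d=pickle.load(open("c1.pkl","rb"));print(onz(d["scene"],(314.5,265.25),.008))
o=robot.get_obs();print(o["tcp_pos"],o["force"],o["qpos"].round(2))
delta(o,flat([.545,-.3235,.01],.341))
```

```text
[ 0.54426579 -0.32746356  0.008     ]
[ 0.53412651 -0.28625215  0.15908184] [ 9.18730005e-01  1.78992269e-04 -8.66323792e-02] [-0.69  0.25  1.53  0.    1.36  0.53]
rot [ 0.0007 -0.001   0.0009] rows>= 0.032122773242517354 slide [-0.0088  0.155   0.5963] rows>= 3.0809758596112435
```

>>> jog_arm:
  slide:
    - [-0.003,0.06,0.08]
    - [-0.003,0.06,0.1]
    - [-0.003,0.042,0.1]
    - [0,0,0.1]
    - [0,0,0.1]
    - [0,0,0.06]
    - [0,0,0.04]
    - [0,0,0.02]
    - [0,0,0]
    - [0,0,0]
  rot:
    - [0.0007,-0.001,0.0009]
    - [0,0,0]
    - [0,0,0]
    - [0,0,0]
    - [0,0,0]
    - [0,0,0]
    - [0,0,0]
    - [0,0,0]
    - [0,0,0]
    - [0,0,0]
  hand: [0.5,0.5,0.5,0.5,0.5,0.5,0.5,0.5,0.5,0.5]

```text
time_s: 14.5
tcp_pos: [0.5448, -0.3233, 0.0101]
ee_rot: [0.986, 0.17, -0.001, -0.001]
force: [0.1, -0.5, -0.1]
opening: 0.749
gripper_force: 0.0
```

Run:
```python
from h import *
from plant import robot,optics
o=robot.get_obs();print(o["tcp_pos"],o["force"])
M=R.from_quat(o["ee_rot"]).as_matrix()
c=optics.camera("scene");pickle.dump(c,open("c7.pkl","wb"))
for y in(-.0345,.0345):
  for z in(0,-.019):print(proj(c,o["tcp_pos"]+M@[0,y,z]))
cv2.imwrite("pics/c7.png",cv2.resize(c["image"][225:305,265:365],(800,640)[:2] if 0 else (750,600),interpolation=cv2.INTER_CUBIC)[:,:,::-1])
```

```text
[ 0.54479651 -0.32330735  0.01007563] [ 0.08069186 -0.54326189 -0.06002003]
[[299.94867013 257.87819463]]
[[300.13246981 251.49548002]]
[[327.41888496 269.19339025]]
[[327.96639225 262.73954621]]
```

>>> jog_arm:
  slide:
    - [0,0,0.014]
    - [0,0,0.014]
    - [0,0,0.014]
    - [0,0,0.014]
    - [0,0,0]
    - [0,0,0]
    - [0,0,0]
    - [0,0,0]
    - [0,0,0]
    - [0,0,0]
  rot:
    - [0,0,0]
    - [0,0,0]
    - [0,0,0]
    - [0,0,0]
    - [0,0,0]
    - [0,0,0]
    - [0,0,0]
    - [0,0,0]
    - [0,0,0]
    - [0,0,0]
  hand: [0.5,0.5,0.5,0.5,0.5,0.5,0.5,0.5,0.5,0.5]

```text
time_s: 15.55
tcp_pos: [0.544, -0.3228, -0.005]
ee_rot: [0.986, 0.169, -0.001, -0.001]
force: [1.0, -0.7, -0.1]
opening: 0.747
gripper_force: 0.0
```

>>> jog_arm:
  slide:
    - [0,0,0.012]
    - [0,0,0.012]
    - [0,0,0.008]
    - [0,0,0]
    - [0,0,0]
    - [0,0,0.008]
    - [0,0,0]
    - [0,0,0.008]
    - [0,0,0]
    - [0,0,0]
  rot:
    - [0,0,0]
    - [0,0,0]
    - [0,0,0]
    - [0,0,0]
    - [0,0,0]
    - [0,0,0]
    - [0,0,0]
    - [0,0,0]
    - [0,0,0]
    - [0,0,0]
  hand: [0.5,0.5,0.5,0.5,0.5,0.5,0.5,0.5,0.5,0.5]

```text
time_s: 16.55
tcp_pos: [0.5438, -0.3226, -0.0172]
ee_rot: [0.986, 0.169, -0.002, -0.001]
force: [0.4, 0.3, 0.2]
opening: 0.751
gripper_force: 0.0
```

>>> jog_arm:
  slide:
    - [0,0,0.008]
    - [0,0,0]
    - [0,0,0.008]
    - [0,0,0]
    - [0,0,0]
    - [0,0,0]
    - [0,0,0]
    - [0,0,0]
    - [0,0,0]
    - [0,0,0]
  rot:
    - [0,0,0]
    - [0,0,0]
    - [0,0,0]
    - [0,0,0]
    - [0,0,0]
    - [0,0,0]
    - [0,0,0]
    - [0,0,0]
    - [0,0,0]
    - [0,0,0]
  hand: [0.5,0.5,0.5,0.5,0.5,0.5,0.5,0.5,0.5,0.5]

```text
time_s: 17.55
tcp_pos: [0.5439, -0.3227, -0.0211]
ee_rot: [0.986, 0.169, -0.001, -0.001]
force: [0.6, -0.5, -0.0]
opening: 0.749
gripper_force: 0.0
```

>>> jog_arm:
  slide:
    - [0,0,0.008]
    - [0,0,0]
    - [0,0,0.008]
    - [0,0,0]
    - [0,0,0]
    - [0,0,0]
    - [0,0,0]
    - [0,0,0]
    - [0,0,0]
    - [0,0,0]
  rot:
    - [0,0,0]
    - [0,0,0]
    - [0,0,0]
    - [0,0,0]
    - [0,0,0]
    - [0,0,0]
    - [0,0,0]
    - [0,0,0]
    - [0,0,0]
    - [0,0,0]
  hand: [0.5,0.5,0.5,0.5,0.5,0.5,0.5,0.5,0.5,0.5]

```text
time_s: 18.55
tcp_pos: [0.5439, -0.3226, -0.0251]
ee_rot: [0.986, 0.169, -0.001, -0.001]
force: [0.7, 0.2, -0.3]
opening: 0.749
gripper_force: 0.0
```

>>> jog_arm:
  slide:
    - [0,0,0.008]
    - [0,0,0]
    - [0,0,0]
    - [0,0,0]
    - [0,0,0]
    - [0,0,0]
    - [0,0,0]
    - [0,0,0]
    - [0,0,0]
    - [0,0,0]
  rot:
    - [0,0,0]
    - [0,0,0]
    - [0,0,0]
    - [0,0,0]
    - [0,0,0]
    - [0,0,0]
    - [0,0,0]
    - [0,0,0]
    - [0,0,0]
    - [0,0,0]
  hand: [0.5,0.5,0.5,0.5,0.5,0.5,0.5,0.5,0.5,0.5]

```text
time_s: 19.55
tcp_pos: [0.5439, -0.3226, -0.0271]
ee_rot: [0.986, 0.169, -0.001, -0.001]
force: [0.5, -1.2, 0.0]
opening: 0.752
gripper_force: 0.0
```

Run:
```python
from h import *
from plant import robot,optics
o=robot.get_obs();print(o["tcp_pos"],o["force"])
M=R.from_quat(o["ee_rot"]).as_matrix()
c=optics.camera("scene")
for y in(-.0345,.0345):
  for z in(-.0,-.027):print(((proj(c,o["tcp_pos"]+M@[0,y,z])-[265,225])*7.5).round())
cv2.imwrite("pics/c8.png",cv2.resize(c["image"][225:305,265:365],(750,600),interpolation=cv2.INTER_CUBIC)[:,:,::-1])
```

```text
[ 0.54386417 -0.32262986 -0.02711805] [ 0.45707912 -1.20719112  0.04999794]
[[256. 337.]]
[[258. 272.]]
[[457. 423.]]
[[462. 357.]]
```

View pics/c8.png

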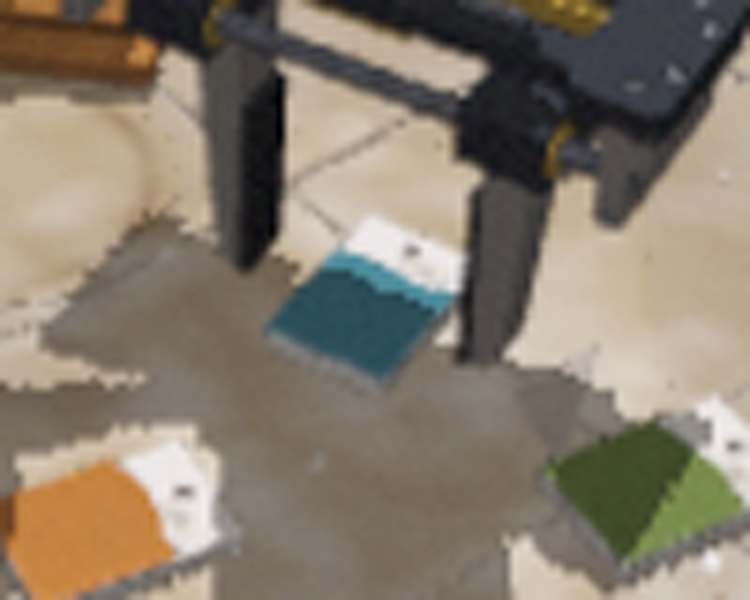

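The fingertips are at (247,270) and (462,357), straddling the teal tile just above the table. Closing.

>>> jog_arm:
  slide:
    - [0,0,0]
    - [0,0,0]
    - [0,0,0]
    - [0,0,0]
    - [0,0,0]
    - [0,0,0]
    - [0,0,0]
    - [0,0,0]
    - [0,0,0]
    - [0,0,0]
  rot:
    - [0,0,0]
    - [0,0,0]
    - [0,0,0]
    - [0,0,0]
    - [0,0,0]
    - [0,0,0]
    - [0,0,0]
    - [0,0,0]
    - [0,0,0]
    - [0,0,0]
  hand: [-1,-1,-1,-1,-1,-1,-1,-1,-1,-1]
  newtons: 20

```text
time_s: 20.6
tcp_pos: [0.5443, -0.3231, -0.0266]
ee_rot: [0.986, 0.169, -0.001, -0.001]
force: [0.8, -1.8, 4.4]
opening: 0.003
gripper_force: 2.4
```

>>> jog_arm:
  slide:
    - [0,0,-0.02]
    - [0,0,-0.08]
    - [0,0,-0.1]
    - [0,0,-0.12]
    - [0,0,-0.12]
    - [0,0,-0.12]
    - [0,0,-0.12]
    - [0,0,-0.1]
    - [0,0,0]
    - [0,0,0]
  rot:
    - [0,0,0]
    - [0,0,0]
    - [0,0,0]
    - [0,0,0]
    - [0,0,0]
    - [0,0,0]
    - [0,0,0]
    - [0,0,0]
    - [0,0,0]
    - [0,0,0]
  hand: [-1,-1,-1,-1,-1,-1,-1,-1,-1,-1]

```text
time_s: 21.6
tcp_pos: [0.5441, -0.3224, 0.167]
ee_rot: [0.986, 0.17, -0.002, -0.002]
force: [0.1, 0.7, -1.1]
opening: 0.005
gripper_force: 0.0
```

Run:
```python
from h import *
from plant import robot,optics
o=robot.get_obs();inbed(o);print(o["tcp_pos"])
c=optics.camera("scene");t=optics.camera("top");pickle.dump([c,t,o],open("c9.pkl","wb"))
M=R.from_quat(o["ee_rot"]).as_matrix()
hsv=cv2.cvtColor(c["image"],cv2.COLOR_RGB2HSV)
m=cv2.inRange(hsv,(85,80,30),(110,255,255))
n,l,st,ce=cv2.connectedComponentsWithStats(m)
for i in range(1,n):
    if st[i,4]>60: print(st[i],ce[i])
# expected centre of the teal patch (tile x about -9 mm of centre) with tile top at tip-ish depth 27-6 mm behind TCP
for off in(.019,.024,.029):print(off,proj(c,o["tcp_pos"]+M@[-.009,0,-off]))
delta(o,bedpose([39,0,100],'y'))
```

```text
t 21.6 tcp in bed mm [ -23.6 -156.3  163.8] F bed [-0.1  0.4 -1.3] open mm 0.4 gf 0.0
[ 0.54405444 -0.32241932  0.16702319]
[553 197   7  18  82] [556.8902439  205.86585366]
[300 258  23  17 222] [310.90540541 265.72972973]
0.019 [[314.24848106 199.13666724]]
0.024 [[314.36620625 196.98540399]]
0.029 [[314.48474691 194.81802939]]
rot [ 0.0303  0.1653 -0.1194] rows>= 4.3213743522866235 slide [ 0.2505 -0.6253  0.2551] rows>= 3.601423200034356
```

Run:
```python
from h import *
a=pickle.load(open("c1.pkl","rb"))["scene"];b=pickle.load(open("c9.pkl","rb"))[0]
for c in(a,b):
    h=cv2.cvtColor(c["image"],cv2.COLOR_RGB2HSV)
    m=cv2.inRange(h,(85,80,30),(110,255,255));m[:240]=0;m[290:]=0;m[:,:295]=0;m[:,340:]=0
    p=cv2.findNonZero(m);print(len(p),p[:,0].mean(0),p[:,0].min(0),p[:,0].max(0),cv2.minAreaRect(p))
    w=cv2.inRange(h,(0,0,150),(180,50,255));w[:250]=0;w[268:]=0;w[:,:308]=0;w[:,333:]=0
    q=cv2.findNonZero(w);print(len(q),q[:,0].mean(0),q[:,0].min(0),q[:,0].max(0))
    pts=np.array([onz(c,u,.008)[:2] for u in p[:,0]],np.float32);print(cv2.minAreaRect(pts*1000))
```

```text
225 [312.49777778 266.34222222] [301 259] [324 274] ((312.5685119628906, 266.34930419921875), (19.697019577026367, 13.738256454467773), 24.443954467773438)
252 [320.12698413 256.82936508] [308 250] [332 267]
((538.80615234375, -326.92401123046875), (41.29592514038086, 38.0926628112793), 17.074691772460938)
222 [310.90540541 265.72972973] [300 258] [322 274] ((310.9000244140625, 265.70001220703125), (18.335756301879883, 13.86362075805664), 26.56505012512207)
249 [320.06425703 256.83935743] [308 250] [332 267]
((537.876953125, -323.11126708984375), (41.344757080078125, 38.331260681152344), 19.21627426147461)
```

The fingers slid shut over the tile's top and nudged it about 4 mm, so the tips sit about 34 mm behind the TCP. I'll reopen and go 6 mm deeper.

>>> jog_arm:
  slide:
    - [0,0,0]
    - [0,0,0]
    - [0,0.004,0.1]
    - [0,0,0.14]
    - [0,0,0.14]
    - [0,0,0.14]
    - [0,0,0.14]
    - [0,0,0.1]
    - [0,0,0.016]
    - [0,0,0]
  rot:
    - [0,0,0]
    - [0,0,0]
    - [0,0,-0.006]
    - [0,0,0]
    - [0,0,0]
    - [0,0,0]
    - [0,0,0]
    - [0,0,0]
    - [0,0,0]
    - [0,0,0]
  hand: [0.5,0.5,0.5,0.5,0.5,0.5,0.5,0.5,0.5,0.5]

```text
time_s: 22.7
tcp_pos: [0.5437, -0.3231, -0.0268]
ee_rot: [0.984, 0.179, -0.002, -0.002]
force: [-0.6, 0.8, 1.3]
opening: 0.75
gripper_force: 0.0
```

>>> jog_arm:
  slide:
    - [0,0,0.008]
    - [0,0,0]
    - [0,0,0.008]
    - [0,0,0]
    - [0,0,0.004]
    - [0,0,0]
    - [0,0,0]
    - [0,0,0]
    - [0,0,0]
    - [0,0,0]
  rot:
    - [0,0,0]
    - [0,0,0]
    - [0,0,0]
    - [0,0,0]
    - [0,0,0]
    - [0,0,0]
    - [0,0,0]
    - [0,0,0]
    - [0,0,0]
    - [0,0,0]
  hand: [0.5,0.5,0.5,0.5,0.5,0.5,0.5,0.5,0.5,0.5]

```text
time_s: 23.7
tcp_pos: [0.5442, -0.3236, -0.0311]
ee_rot: [0.984, 0.179, -0.001, -0.001]
force: [0.5, -0.3, 0.4]
opening: 0.75
gripper_force: 0.0
```

>>> jog_arm:
  slide:
    - [0,0,0.004]
    - [0,0,0]
    - [0,0,0.004]
    - [0,0,0]
    - [0,0,0]
    - [0,0,0]
    - [0,0,0]
    - [0,0,0]
    - [0,0,0]
    - [0,0,0]
  rot:
    - [0,0,0]
    - [0,0,0]
    - [0,0,0]
    - [0,0,0]
    - [0,0,0]
    - [0,0,0]
    - [0,0,0]
    - [0,0,0]
    - [0,0,0]
    - [0,0,0]
  hand: [0.5,0.5,0.5,0.5,-1,-1,-1,-1,-1,-1]

```text
time_s: 24.7
tcp_pos: [0.5441, -0.3235, -0.0331]
ee_rot: [0.984, 0.179, -0.001, -0.001]
force: [0.2, 0.5, 0.3]
opening: 0.428
gripper_force: 20.0
```

>>> jog_arm:
  slide:
    - [0,0,-0.02]
    - [0,0,-0.06]
    - [0,0,-0.1]
    - [0,0,-0.12]
    - [0,0,-0.12]
    - [0,0,-0.12]
    - [0,0,-0.12]
    - [0,0,-0.12]
    - [0,0,0]
    - [0,0,0]
  rot:
    - [0,0,0]
    - [0,0,0]
    - [0,0,0]
    - [0,0,0]
    - [0,0,0]
    - [0,0,0]
    - [0,0,0]
    - [0,0,0]
    - [0,0,0]
    - [0,0,0]
  hand: [-1,-1,-1,-1,-1,-1,-1,-1,-1,-1]

```text
time_s: 25.7
tcp_pos: [0.5452, -0.3243, 0.1631]
ee_rot: [0.984, 0.179, -0.001, -0.0]
force: [-0.4, 0.2, -1.0]
opening: 0.433
gripper_force: 20.0
```

Run:
```python
from h import *
from plant import robot,optics
o=robot.get_obs();inbed(o);print(o["tcp_pos"])
c=optics.camera("scene")
M=R.from_quat(o["ee_rot"]).as_matrix()
h=cv2.cvtColor(c["image"],cv2.COLOR_RGB2HSV)
m=cv2.inRange(h,(85,80,25),(110,255,255));m[:,:285]=0;m[:,345:]=0;m[:150]=0;m[290:]=0
n,l,st,ce=cv2.connectedComponentsWithStats(m);i=1+np.argmax(st[1:,4]);print(st[i],ce[i])
# tile top plane in the hand: intersect pixel rays, express in tool axes
top=o["tcp_pos"]+M@[0,0,-.0411]
ys,xs=np.nonzero(l==i);P=[]
for u in np.c_[xs,ys]:
    q,d=ray(c,u);k=((top-q)@M[:,2])/(d@M[:,2]);P.append(M.T@(q+k*d-top))
P=np.array(P)*1e3;print("patch in tool mm",P.min(0),P.max(0),P.mean(0),cv2.minAreaRect(P[:,:2].astype(np.float32)))
delta(o,bedpose([39,0,50],'y'))
```

```text
t 25.7 tcp in bed mm [ -25.9 -158.5  160.6] F bed [-0.6  0.4 -0.8] open mm 39.8 gf 20.0
[ 0.54521603 -0.32434456  0.16310602]
[304 183  23  16 226] [316.03539823 190.6460177 ]
patch in tool mm [-2.52194944e+01 -2.06431820e+01 -1.21732187e-13] [1.54084865e+01 2.06064231e+01 9.53132294e-14] [-6.02105283e+00 -1.08054434e+00 -2.87981845e-14] ((-4.826765060424805, 0.028720855712890625), (41.13119888305664, 40.60186004638672), 89.68933868408203)
rot [ 0.0299  0.1651 -0.1133] rows>= 4.244812744899819 slide [ 0.2597 -0.6342  0.4423] rows>= 4.078124475187267
```

>>> jog_arm:
  slide:
    - [0,0,0]
    - [0,0,0]
    - [0,0,0]
    - [0,0,0]
    - [0,0,0]
    - [0.04,-0.1,0.02]
    - [0.04,-0.12,0.04]
    - [0.05,-0.14,0.05]
    - [0.05,-0.14,0.06]
    - [0.04,-0.1,0.06]
  rot:
    - [0.006,0.033,-0.0227]
    - [0.006,0.033,-0.0227]
    - [0.006,0.033,-0.0227]
    - [0.006,0.033,-0.0227]
    - [0.006,0.033,-0.0227]
    - [0,0,0]
    - [0,0,0]
    - [0,0,0]
    - [0,0,0]
    - [0,0,0]
  hand: [-1,-1,-1,-1,-1,-1,-1,-1,-1,-1]

```text
time_s: 26.75
tcp_pos: [0.5008, -0.158, 0.1376]
ee_rot: [0.904, 0.341, 0.241, -0.095]
force: [0.3, 0.4, 0.2]
opening: 0.431
gripper_force: 20.0
```

```bash
sed -i 's/^BED=.*/BED=bedT(.5181,-.1386,.7238)/' h.py
cat > hov.py <<'E'
from h import *
from plant import robot,optics
import sys
o=robot.get_obs();inbed(o)
c=optics.camera("scene")
M=R.from_quat(o["ee_rot"]).as_matrix()
h=cv2.cvtColor(c["image"],cv2.COLOR_RGB2HSV)
m=cv2.inRange(h,(85,80,25),(110,255,255));m[240:]=0;m[:110]=0;m[:,:200]=0;m[:,310:]=0
n,l,st,ce=cv2.connectedComponentsWithStats(m);i=1+np.argmax(st[1:,4]);print(st[i],ce[i])
ztop=float(sys.argv[1]) if len(sys.argv)>1 else None
B=BED[:3,:3];zt=(o["tcp_pos"]+M@[0,0,-.0411]-BED[:3,3])@B[:,2] if ztop is None else ztop/1e3
ys,xs=np.nonzero(l==i);P=[]
for u in np.c_[xs,ys]:
    q,d=ray(c,u);k=(zt-(q-BED[:3,3])@B[:,2])/(d@B[:,2]);P.append(B.T@(q+k*d-BED[:3,3]))
P=np.array(P)*1e3;print("patch in bed mm",P.min(0).round(1),P.max(0).round(1),P.mean(0).round(1),cv2.minAreaRect(P[:,:2].astype(np.float32)))
delta(o,bedpose([35,0,-20],'y'))
E
python3 hov.py
```

```text
t 26.75 tcp in bed mm [ 28.   -3.1 100.1] F bed [ 0.5  0.1 -0.1] open mm 39.7 gf 20.0
[239 175  19  19 301] [247.83056478 184.17607973]
patch in bed mm [  0.8 -24.4 141.2] [ 42.6  16.7 141.2] [ 20.6  -3.4 141.2] ((21.71561050415039, -3.903064727783203), (41.21672821044922, 41.592132568359375), 89.61688232421875)
rot [-0.0019  0.0002 -0.001 ] rows>= 0.0450106580721325 slide [ 0.028  -0.0124  0.4802] rows>= 2.406017497401006
```

>>> jog_arm:
  slide:
    - [0.014,-0.007,0.06]
    - [0.014,-0.007,0.08]
    - [0,0,0.08]
    - [0,0,0.08]
    - [0,0,0.08]
    - [0,0,0.06]
    - [0,0,0.04]
    - [0,0,0]
    - [0,0,0]
    - [0,0,0]
  rot:
    - [-0.0019,0,-0.001]
    - [0,0,0]
    - [0,0,0]
    - [0,0,0]
    - [0,0,0]
    - [0,0,0]
    - [0,0,0]
    - [0,0,0]
    - [0,0,0]
    - [0,0,0]
  hand: [-1,-1,-1,-1,-1,-1,-1,-1,-1,-1]

```text
time_s: 27.8
tcp_pos: [0.5503, -0.1155, 0.0401]
ee_rot: [0.903, 0.343, 0.243, -0.089]
force: [0.0, -0.6, -0.3]
opening: 0.434
gripper_force: 20.0
```

```bash
python3 hov.py
```

```text
t 27.8 tcp in bed mm [ 35.6  -4.  -17. ] F bed [-0.5 -0.5 -0.1] open mm 39.9 gf 20.0
[249 197  18  16 238] [257.00840336 204.66386555]
patch in bed mm [  8.4 -26.3  24.1] [49.5 16.3 24.1] [28.4 -4.  24.1] ((29.063507080078125, -4.998386383056641), (40.03916931152344, 41.975563049316406), 5.962587356567383)
rot [0.0015 0.0002 0.0008] rows>= 0.03608834329452997 slide [-0.0025 -0.0161  0.0119] rows>= 0.10085512648163789
```

>>> jog_arm:
  slide:
    - [0,-0.016,0]
    - [0,0,0]
    - [0,0,0.012]
    - [0,0,0.012]
    - [0,0,0.012]
    - [0,0,0.012]
    - [0,0,0]
    - [0,0,0]
    - [0,0,0]
    - [0,0,0]
  rot:
    - [0.0012,0,0.0008]
    - [0,0,0]
    - [0,0,0]
    - [0,0,0]
    - [0,0,0]
    - [0,0,0]
    - [0,0,0]
    - [0,0,0]
    - [0,0,0]
    - [0,0,0]
  hand: [-1,-1,-1,-1,-1,-1,-1,-1,-1,-1]

```text
time_s: 28.85
tcp_pos: [0.5519, -0.1081, 0.0292]
ee_rot: [0.903, 0.342, 0.242, -0.092]
force: [-0.5, 0.7, -1.0]
opening: 0.432
gripper_force: 20.0
```

```bash
python3 hov.py
```

```text
t 28.85 tcp in bed mm [ 35.5   0.5 -29.6] F bed [-0.4  0.8 -0.9] open mm 39.7 gf 20.0
[248 199  17  16 238] [255.94117647 206.72689076]
patch in bed mm [  8.4 -20.1  11.5] [49.8 20.6 11.5] [28.4  0.6 11.5] ((29.114160537719727, 0.47710609436035156), (40.447059631347656, 40.01511764526367), 5.997796535491943)
rot [ 0.      0.0002 -0.0001] rows>= 0.004618349291267957 slide [-0.0021  0.0019 -0.0383] rows>= 0.19202929602208318
```

>>> jog_arm:
  slide:
    - [0,0,0.006]
    - [0,0,0]
    - [0,0,0.004]
    - [0,0,0]
    - [0,0,0.002]
    - [0,0,0]
    - [0,0,0]
    - [0,0,0]
    - [0,0,0]
    - [0,0,0]
  rot:
    - [0,0,0]
    - [0,0,0]
    - [0,0,0]
    - [0,0,0]
    - [0,0,0]
    - [0,0,0]
    - [0,0,0]
    - [0,0,0]
    - [0,0,0]
    - [0,0,0]
  hand: [-1,-1,-1,-1,-1,-1,-1,-1,-1,-1]

```text
time_s: 29.9
tcp_pos: [0.553, -0.107, 0.0265]
ee_rot: [0.903, 0.342, 0.242, -0.092]
force: [-0.3, 0.3, 0.5]
opening: 0.433
gripper_force: 20.0
```

```bash
python3 st.py
```

```text
t 29.9 tcp in bed mm [ 35.5   0.6 -32.6] F bed [0.3 0.4 0.5] open mm 39.9 gf 20.0
```

Within 1 mm by measurement, so I'll feel for contact.

>>> jog_arm:
  slide:
    - [0,0,0.004]
    - [0,0,0]
    - [0,0,0.004]
    - [0,0,0]
    - [0,0,0]
    - [0,0,0]
    - [0,0,0]
    - [0,0,0]
    - [0,0,0]
    - [0,0,0]
  rot:
    - [0,0,0]
    - [0,0,0]
    - [0,0,0]
    - [0,0,0]
    - [0,0,0]
    - [0,0,0]
    - [0,0,0]
    - [0,0,0]
    - [0,0,0]
    - [0,0,0]
  hand: [-1,-1,-1,-1,-1,-1,-1,-1,-1,-1]

```text
time_s: 30.9
tcp_pos: [0.5534, -0.1067, 0.0258]
ee_rot: [0.903, 0.343, 0.241, -0.092]
force: [-10.5, -2.8, 13.0]
opening: 0.434
gripper_force: 20.0
```

```bash
python3 st.py
```

```text
t 30.9 tcp in bed mm [ 35.6   0.5 -33.5] F bed [-2.   4.8 16.1] open mm 39.9 gf 20.0
```

>>> jog_arm:
  slide:
    - [0,0,-0.004]
    - [0,0,0]
    - [0,0,0]
    - [0,0,0]
    - [0,0,0]
    - [0,0,-0.02]
    - [0,0,-0.06]
    - [0,0,-0.1]
    - [0,0,-0.12]
    - [0,0,-0.12]
  rot:
    - [0,0,0]
    - [0,0,0]
    - [0,0,0]
    - [0,0,0]
    - [0,0,0]
    - [0,0,0]
    - [0,0,0]
    - [0,0,0]
    - [0,0,0]
    - [0,0,0]
  hand: [-1,-1,0.3,0.3,0.3,0.3,0.3,0.3,0.3,0.3]

```text
time_s: 31.9
tcp_pos: [0.5134, -0.1415, 0.1175]
ee_rot: [0.904, 0.342, 0.242, -0.092]
force: [0.4, -0.3, 0.1]
opening: 0.651
gripper_force: 0.0
```

```bash
python3 hov.py 8
python3 - <<'E'
from h import *
from plant import robot
o=robot.get_obs()
delta(o,bedpose([141.5,38.5,80],'x'))
E
```

```text
t 31.9 tcp in bed mm [35.5  1.  72.4] F bed [ 0.1 -0.5  0.1] open mm 59.9 gf 0.0
[249 200  17  16 226] [256.92035398 207.37610619]
patch in bed mm [  8.6 -20.3   8. ] [48.8 17.4  8. ] [28.5 -1.2  8. ] ((28.7358341217041, -1.4962081909179688), (37.728275299072266, 40.145484924316406), 89.47108459472656)
rot [-0.0002  0.0003 -0.0001] rows>= 0.007309686123986542 slide [-0.0021  0.004   0.3696] rows>= 1.8482976466736756
rot [ 0.0015  0.0019 -0.4993] rows>= 10.466629871530282 slide [ 0.1642  0.4191 -0.0122] rows>= 2.251314077275386
```

>>> jog_arm:
  slide:
    - [0,0,0]
    - [0,0,0]
    - [0,0,0]
    - [0,0,0]
    - [0,0,0]
    - [0,0,0]
    - [0,0,0]
    - [0,0,0]
    - [0,0,0]
    - [0,0,0]
  rot:
    - [0,0,-0.0454]
    - [0,0,-0.0454]
    - [0,0,-0.0454]
    - [0,0,-0.0454]
    - [0,0,-0.0454]
    - [0,0,-0.0454]
    - [0,0,-0.0454]
    - [0,0,-0.0454]
    - [0,0,-0.0454]
    - [0,0,-0.0454]
  hand: [0.3,0.3,0.3,0.3,0.3,0.3,0.3,0.3,0.3,0.3]

```text
time_s: 32.95
tcp_pos: [0.514, -0.1413, 0.1164]
ee_rot: [0.457, 0.851, 0.243, 0.09]
force: [-0.5, 0.4, -0.0]
opening: 0.651
gripper_force: 0.0
```

>>> jog_arm:
  slide:
    - [0,0,0]
    - [0.03,0.08,0]
    - [0.04,0.1,0]
    - [0.04,0.1,0]
    - [0.04,0.1,0]
    - [0.01,0.035,0]
    - [0,0,0]
    - [0,0,0]
    - [0,0,0]
    - [0,0,0]
  rot:
    - [0,0,-0.0454]
    - [0,0,0]
    - [0,0,0]
    - [0,0,0]
    - [0,0,0]
    - [0,0,0]
    - [0,0,0]
    - [0,0,0]
    - [0,0,0]
    - [0,0,0]
  hand: [0.3,0.3,0.3,0.3,0.3,0.3,0.3,0.3,0.3,0.3]

```text
time_s: 33.95
tcp_pos: [0.5547, -0.0527, 0.1677]
ee_rot: [0.399, 0.88, 0.236, 0.105]
force: [-0.7, -0.2, 0.3]
opening: 0.649
gripper_force: 0.0
```

Run:
```python
from h import *
from plant import robot
o=robot.get_obs();inbed(o)
M,p=bedpose([0,0,0],'x')
delta(o,(M,np.array([.5772,-.0318,.1209])-BED[:3,2]*.006))
```

```text
t 33.95 tcp in bed mm [138.4  40.2  71. ] F bed [-0.4  0.3  0.6] open mm 59.7 gf 0.0
rot [-0.0003 -0.0001 -0.0012] rows>= 0.027102164786709872 slide [0.0029 0.0127 0.2475] rows>= 1.2391702414929866
```

>>> jog_arm:
  slide:
    - [0.003,0.013,0.03]
    - [0,0,0.06]
    - [0,0,0.06]
    - [0,0,0.06]
    - [0,0,0.037]
    - [0,0,0]
    - [0,0,0]
    - [0,0,0]
    - [0,0,0]
    - [0,0,0]
  rot:
    - [0,0,-0.0012]
    - [0,0,0]
    - [0,0,0]
    - [0,0,0]
    - [0,0,0]
    - [0,0,0]
    - [0,0,0]
    - [0,0,0]
    - [0,0,0]
    - [0,0,0]
  hand: [0.3,0.3,0.3,0.3,0.3,0.3,-1,-1,-1,-1]

```text
time_s: 34.95
tcp_pos: [0.5801, -0.0295, 0.1171]
ee_rot: [0.396, 0.881, 0.236, 0.107]
force: [-0.1, -0.7, 0.5]
opening: 0.325
gripper_force: 0.0
```

>>> jog_arm:
  slide:
    - [0,0,0]
    - [0,0,0]
    - [0,0,0]
    - [0,0,0]
    - [0,0,0]
    - [0,0,0]
    - [0,0.008,0]
    - [0,0.008,0]
    - [0,0.008,0]
    - [0,0,0]
  rot:
    - [0,0,0]
    - [0,0,0]
    - [0,0,0]
    - [0,0,0]
    - [0,0,0]
    - [0,0,0]
    - [0,0,0]
    - [0,0,0]
    - [0,0,0]
    - [0,0,0]
  hand: [-1,-1,-1,-1,-1,-1,-1,-1,-1,-1]

```text
time_s: 35.95
tcp_pos: [0.5826, -0.027, 0.1186]
ee_rot: [0.396, 0.882, 0.234, 0.106]
force: [-6.1, -6.3, 0.7]
opening: 0.17
gripper_force: 20.0
```

```bash
python3 st.py
```

```text
t 35.95 tcp in bed mm [146.7  40.9   9.6] F bed [-7.3 -0.7  5. ] open mm 15.6 gf 20.0
```

>>> jog_arm:
  slide:
    - [0,0.01,0]
    - [0,0,0]
    - [-0.014,0,-0.01]
    - [-0.018,0,-0.0138]
    - [-0.0196,0,-0.0119]
    - [-0.0204,0,-0.0099]
    - [-0.0214,0,-0.0078]
    - [-0.0221,0,-0.0056]
    - [-0.0225,0,-0.0034]
    - [-0.0228,0,-0.0011]
  rot:
    - [0,0,0]
    - [0,0,0]
    - [0,0,0]
    - [0,0,0]
    - [0,0,0]
    - [0,0,0]
    - [0,0,0]
    - [0,0,0]
    - [0,0,0]
    - [0,0,0]
  hand: [-1,-1,-1,-1,-1,-1,-1,-1,-1,-1]

```text
time_s: 36.95
tcp_pos: [0.6031, -0.0594, 0.1324]
ee_rot: [0.396, 0.882, 0.235, 0.103]
force: [-10.3, -2.8, 0.5]
opening: 0.166
gripper_force: 20.0
```

```bash
python3 st.py
```

```text
t 36.95 tcp in bed mm [148.3   3.1  24.5] F bed [-8.   4.7  5.2] open mm 15.3 gf 20.0
```

>>> jog_arm:
  slide:
    - [-0.01,0,0]
    - [0,0,0]
    - [0,-0.008,0]
    - [0,-0.008,0]
    - [0,-0.008,0]
    - [0,-0.008,0]
    - [0,-0.008,0]
    - [0,-0.008,0]
    - [0,0,0]
    - [0,0,0]
  rot:
    - [0,0,0]
    - [0,0,0]
    - [0,0,0]
    - [0,0,0]
    - [0,0,0]
    - [0,0,0]
    - [0,0,0]
    - [0,0,0]
    - [0,0,0]
    - [0,0,0]
  hand: [-1,-1,-1,-1,-1,-1,-1,-1,-1,-1]

```text
time_s: 37.95
tcp_pos: [0.5976, -0.0683, 0.1268]
ee_rot: [0.396, 0.882, 0.235, 0.104]
force: [-8.1, -2.2, -1.3]
opening: 0.166
gripper_force: 20.0
```

```bash
python3 st.py
```

```text
t 37.95 tcp in bed mm [1.368e+02 1.000e-01 2.470e+01] F bed [-7.1  3.7  2.6] open mm 15.3 gf 20.0
```

>>> jog_arm:
  slide:
    - [0,-0.006,0]
    - [0,-0.006,0]
    - [0,-0.006,0]
    - [0,-0.006,0]
    - [0,-0.006,0]
    - [0,-0.006,0]
    - [0,-0.006,0]
    - [0,-0.006,0]
    - [0,0,0]
    - [0,0,0]
  rot:
    - [0,0,0]
    - [0,0,0]
    - [0,0,0]
    - [0,0,0]
    - [0,0,0]
    - [0,0,0]
    - [0,0,0]
    - [0,0,0]
    - [0,0,0]
    - [0,0,0]
  hand: [-1,-1,-1,-1,-1,-1,-1,-1,-1,-1]

```text
time_s: 38.95
tcp_pos: [0.5901, -0.0749, 0.121]
ee_rot: [0.396, 0.881, 0.235, 0.104]
force: [-5.8, -1.6, -0.6]
opening: 0.165
gripper_force: 20.0
```

```bash
python3 hov.py 8
```

```text
t 38.95 tcp in bed mm [125.3   0.   24.7] F bed [-5.   2.7  2.2] open mm 15.2 gf 20.0
[248 202  18  15 207] [256.647343   208.76328502]
patch in bed mm [  6.5 -20.3   8. ] [43.1 17.5  8. ] [24.7 -1.2  8. ] ((24.808364868164062, -1.4147319793701172), (36.644962310791016, 37.713016510009766), 0.2195206880569458)
rot [-1.900e-03 -1.000e-04  5.004e-01] rows>= 10.49018820522548 slide [-3.612e-01  1.000e-04  1.788e-01] rows>= 2.0152240780826167
```

>>> jog_arm:
  slide:
    - [0,-0.004,0]
    - [0,-0.004,0]
    - [0,-0.004,0]
    - [0,-0.004,0]
    - [0,-0.004,0]
    - [0,0,0]
    - [0,0,0]
    - [0,0,0]
    - [0,0,0]
    - [0,0,0]
  rot:
    - [0,0,0]
    - [0,0,0]
    - [0,0,0]
    - [0,0,0]
    - [0,0,0]
    - [0,0,0]
    - [0,0,0]
    - [0,0,0]
    - [0,0,0]
    - [0,0,0]
  hand: [-1,-1,-1,-1,-1,-1,-1,-1,-1,-1]

```text
time_s: 40.0
tcp_pos: [0.5898, -0.0764, 0.1208]
ee_rot: [0.396, 0.881, 0.237, 0.106]
force: [3.9, 6.0, -0.2]
opening: 0.164
gripper_force: 20.0
```

```bash
python3 hov.py 8
```

```text
t 40.0 tcp in bed mm [124.1  -0.9  25.1] F bed [ 5.9  1.9 -3.6] open mm 15.1 gf 20.0
[248 202  18  15 206] [256.65533981 208.94174757]
patch in bed mm [  6.5 -20.3   8. ] [42.9 17.4  8. ] [24.3 -1.3  8. ] ((24.686634063720703, -1.4188976287841797), (36.377784729003906, 37.714019775390625), 0.15987423062324524)
rot [ 4.000e-04 -1.000e-03  5.004e-01] rows>= 10.490875834748564 slide [-0.3562 -0.0036  0.1804] rows>= 1.9965881969812076
```

>>> jog_arm:
  slide:
    - [0,0.005,0]
    - [0,0.005,0]
    - [0,0,0]
    - [0,0,0]
    - [0,0,0]
    - [0,0,0]
    - [0,0,-0.04]
    - [0,0,-0.08]
    - [0,0,-0.1]
    - [0,0,-0.12]
  rot:
    - [0,0,0]
    - [0,0,0]
    - [0,0,0]
    - [0,0,0]
    - [0,0,0]
    - [0,0,0]
    - [0,0,0]
    - [0,0,0]
    - [0,0,0]
    - [0,0,0]
  hand: [-1,-1,-1,0.3,0.3,0.3,0.3,0.3,0.3,0.3]

```text
time_s: 41.05
tcp_pos: [0.5581, -0.1051, 0.1959]
ee_rot: [0.396, 0.881, 0.236, 0.106]
force: [0.1, -0.2, -0.0]
opening: 0.65
gripper_force: 0.0
```

>>> jog_arm:
  slide:
    - [0,0,-0.12]
    - [0,0,-0.1]
    - [0,-0.02,-0.06]
    - [0,0,0]
    - [0,0,0]
    - [0,0,0]
    - [0,0,0]
    - [0,0,0]
    - [0,0,0]
    - [0,0,0]
  rot:
    - [0,0,0]
    - [0,0,0]
    - [0,0,0]
    - [0,0,0]
    - [0,0,0]
    - [0,0,0]
    - [0,0,0]
    - [0,0,0]
    - [0,0,0]
    - [0,0,0]
  hand: [0.3,0.3,0.3,0.3,0.3,0.3,0.3,0.3,0.3,0.3]

```text
time_s: 42.05
tcp_pos: [0.5293, -0.1306, 0.2529]
ee_rot: [0.396, 0.881, 0.236, 0.106]
force: [-0.4, -0.7, -0.0]
opening: 0.649
gripper_force: 0.0
```

```bash
python3 hov.py 8
python3 - <<'E'
from h import *
from plant import optics
c=optics.camera("scene");h=cv2.cvtColor(c["image"],cv2.COLOR_RGB2HSV)
m=cv2.inRange(h,(0,190,90),(6,255,255))|cv2.inRange(h,(174,190,90),(180,255,255));m[:150]=0;m[185:]=0;m[:,:240]=0;m[:,:][:,275:]=0
p=cv2.findNonZero(m);print("red",p[:,0].mean(0),len(p))
for j in(0,8):print(j,proj(c,(BED@[.116+j/1e3,0,.0715,1])[:3]))
# bright aluminium rows along the bed centre line, z=8
for x in range(-8,72,4):
    u=proj(c,(BED@[x/1e3,0,.008 if 0<x<62 else .013,1])[:3])[0];print(x,c["image"][int(round(u[1])),int(round(u[0]))],end=" ")
E
```

```text
t 42.05 tcp in bed mm [119.8  -1.5 180.2] F bed [-0.7 -0.3  0.4] open mm 59.7 gf 0.0
[249 202  17  14 198] [256.68686869 208.6969697 ]
patch in bed mm [  7.3 -20.4   8. ] [42.9 17.4  8. ] [24.9 -1.3  8. ] ((25.01662254333496, -1.4705352783203125), (37.730438232421875, 35.64051818847656), 89.3351821899414)
rot [-3.000e-04  0.000e+00  5.005e-01] rows>= 10.492755491487856 slide [-0.3392 -0.0059  0.8006] rows>= 4.347754881047727
red [258.51020408 160.2244898 ] 49
0 [[258.8507231  163.00314671]]
8 [[259.43366449 160.15139675]]
-8 [203 201 209] -4 [210 208 220] 0 [212 209 219] 4 [154 174 187] 8 [ 89 143 158] 12 [ 80 139 153] 16 [ 77 139 152] 20 [ 75 138 152] 24 [ 77 139 152] 28 [ 75 136 151] 32 [ 75 137 152] 36 [ 76 138 152] 40 [ 80 138 154] 44 [181 195 197] 48 [168 166 163] 52 [105 103  99] 56 [152 147 144] 60 [139 136 133] 64 [140 138 147] 68 [141 140 151]
```

```bash
python3 -c "
from plant import robot
print(robot.job_done())"
```

```text
the job is handed in; nothing more can be done
None
```

I handed the job in at about 42 s: the teal tile is clamped square against the fence, hole end up the slope. The jaw was eased down onto it and rests at about 8 mm; one missed grasp slid the tile about 4 mm on the worktop, the orange and green tiles were not touched, and the verdict isn't reported here.

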